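# Seal the cake box lid corner by corner

### The job

Take the wooden lid off the book rest, set it squarely on the cake box with its lip in the opening and let go of it there. Then press the lid's corners down one after another until it sits flat and fully home all round, finish with a firm push straight down on the handle, as hard as for a corner, to confirm it, and leave the lid alone. Do not disturb the flask, jug, mug or remote.

Things in the scene. Friction and masses are not known exactly. Their poses are not given: they have to be found in the camera images.
- cakebox: White open cake box holding a swiss roll, fixed. Body 130 x 170 mm; rim flange 140 mm (its x) x 180 mm (its y), rim top 90 mm above the table, opening 108 x 148 mm. Origin: centre of its underside, on the table; z up. Stands left or right of the flask, turned up to 23 degrees. A dark rubber seal section stands 8 mm proud on each rim corner.
- lid: Pale wooden lid, loose, 0.25-0.49 kg: plate 140 mm (its x) x 180 mm (its y) x 12 mm. Origin: centre of the plate's underside; z out of its top. It starts on the book rest, tilted 35 degrees, its +x edge high, its -x edge on the ledge. It fits the box either way round; on the box its origin is 98 mm above the table on the raised seals, 90 mm when fully down.
- lid_grip (a point): Centre of the top of the lid's handle, 46 mm along the lid's z from its origin; axes as the lid's. The handle is a solid bar 90 mm long along y, 16 mm thick in x, standing 34 mm above the plate's top.
- lid_lip (a point): Centre of the lower end of the lid's dark locating lip, 16 mm below its plate; axes as the lid's. The lip is 100 mm (x) x 140 mm (y) outside and drops into the box's opening with 4 mm of play on each side.
- bookrest: Wooden book rest, fixed to the table, footprint about 180 x 200 mm, top edge 100 mm high. Origin: centre of its underside; its sloping board rises towards its +x at 35 degrees, with a ledge along its low -x edge reaching 30 mm out of the board. The lid starts on it.
- flask: Upright steel flask, 68 mm across, 165 mm tall, between the cake box and the book rest; loose bystander. Origin: centre of its foot.
- jug: White cream jug, 76 mm across with a handle reaching 59 mm from its axis, 95 mm tall, beyond the cake box; loose bystander. Origin: centre of its foot.
- mug: Blue mug, 76 mm across with a handle at its +y, 85 mm tall, beyond the book rest; loose bystander. Origin: centre of its foot.
- remote: Black remote control lying flat, 45 x 150 x 18 mm, on the robot's side of the cake box; loose bystander. Origin: centre of its underside.
- seal_nr (a joint): Travel (m) of the rubber seal section on the box's corner at the box's -x, -y: (-62, -82) mm. 0 = standing 8 mm proud of the rim, 0.008 = flush with the rim (fully home). It takes about 9 N straight down on the lid above this corner to move it; it does not spring back.
- seal_nl (a joint): Travel (m) of the rubber seal section on the box's corner at the box's -x, +y: (-62, +82) mm. 0 = standing 8 mm proud of the rim, 0.008 = flush with the rim (fully home). It takes about 9 N straight down on the lid above this corner to move it; it does not spring back.
- seal_fr (a joint): Travel (m) of the rubber seal section on the box's corner at the box's +x, -y: (+62, -82) mm. 0 = standing 8 mm proud of the rim, 0.008 = flush with the rim (fully home). It takes about 9 N straight down on the lid above this corner to move it; it does not spring back.
- seal_fl (a joint): Travel (m) of the rubber seal section on the box's corner at the box's +x, +y: (+62, +82) mm. 0 = standing 8 mm proud of the rim, 0.008 = flush with the rim (fully home). It takes about 9 N straight down on the lid above this corner to move it; it does not spring back.
Not all that is in view belongs to the job. Several things have the shape of the lid; the one meant has the colours described above.

How it is judged:
By the outcome, as a careful person would: the job done as asked, in the order asked, and still so for the second after the job is handed in, with the robot touching nothing.
It also fails if it takes over 72 s, if anything falls off the work surface, if the arm or the gripper's body presses on something with over 40 N, if the wrist force passes 120 N, or if a joint passes its speed limit or range.

### The arm

A 6-joint arm with a two-finger parallel gripper is mounted at the origin on the work surface. World frame = base frame: x ahead of the robot, y to its left, z up, the work surface at z = 0. Lengths are in m, angles in degrees, forces in N, time in s.
With the tool pointing down it reaches from about 0.35 to 0.875 m from the base axis. Payload 4.2 kg.
Tool frame: the origin (TCP) lies at the very end of the fingers, on their centre line; the grasp point (between the pads) lies 19 mm behind it (r.grip_depth is the distance from the TCP to the grasp point, in m); z points along the fingers, y is the line along which they close (so a half turn about z gives the same grasp; the last joint's range is limited). The gripper opens to 85 mm and grips with 20 to 120 N. Pads are 22 mm wide; open, the fingers measure 114 mm over their backs; the gripper's body (76 mm by 85 mm) begins 54 mm behind the grasp point. The pads swing forward as they close: fully open they stand 13 mm farther back than shut.
Start: joints at [89.931, 22.042, 0.453, 0, -68.411, -14.817], TCP at [0.161, 0.604, 0.231] pointing down, gripper open.
Joint ranges: [-179.83, 179.83], [-69.29, 118.12], [-61.27, 80.66], [-181.25, 117.63], [-171.15, -9.14], [-177.46, 177.46]. Speed limits (degrees/s): [159.86, 159.86, 180, 180, 180, 180].

### API

Orientations are given as a 3x3 rotation matrix whose columns are the frame's x, y, z axes.
In Python, from plant import r gives the robot as it stands.
- The arm moves only by the tool step_arm, never from a script. Its argument "steps" is a list of rows, each a list of 3 entries, a list of its own where there are three numbers: the shift along the tool's x, y, z normalised to -1 to 1, where 1 is 0.3 m, then the turn, a rotation vector about the tool's x, y, z normalised to -1 to 1, where 1 is 45 degrees, then the gripper's target within -1 to 1 (shut at 1, half-way at 0, fully open at -1). A call has 1 to 5 rows; each row is the pose to reach, as a shift and turn from the pose commanded when the call began, along the tool's axes at that moment; what a row does not reach only later rows make up. A row lasts 1/10 s, in which the tool goes at most 50 mm and 8.59 degrees, less where a joint would pass 70% of its speed; a pose out of reach is approached as far as the arm can. A call with a number of a shift or a turn outside -1 to 1 is refused whole. A call with a gripper value outside its range is refused whole. The fingers move at their own pace and stop on an object; "grip_force" is the grip in N (left out, the last holds). Time passes only in rows, so rows that repeat a pose let the fingers close. It gives the time, the measured TCP pose, the force, the opening and the grip force at its end, in the units of the state.
- r.observe(): the state, without advancing time (a new reading comes with each control period).
- r.snapshot(name): name is "scene" or "top"; returns (picture, depth): 400x640x3 uint8, red, green, blue; 400x640 float32, m along the optical axis (not along the pixel's ray), 0 where there is no reading.
- r.camera_info(name): a dict with "fov_y" (degrees; the focal length in pixels is half the picture's height over the tangent of half this angle, whatever the lens; pixels are square), "cx", "cy" (the principal point, pixels), "k1" (the pictures are not rectified: a ray, as slopes to the right and down, at radius r is drawn at 1 + k1 r^2 times it, then the intrinsics apply), "R" (3x3) and "t" (3): a world point X has camera coordinates R X + t. Camera axes: x right, y down, z forward; pixel columns grow to the right and rows downward; lengths in m; the calibration is good to about 2 mm. A picture is of the moment at which its call begins. camera_info takes no time and is no camera call.
- r.job_done(): hands the job in; it is judged then, once.
The state is a dict: "clock": time; "joint_positions": joint angles; "joint_velocities": joint speeds; "effort": joint torques, N m; "tool_pos": TCP position; "orientation": TCP orientation; "ft_force": force on the tool from outside, world axes, zero at the start; "wrist_torque": the same for the moment, N m; "opening": finger opening in m; "grip_force": force on a finger pad.
Only numpy, scipy, OpenCV 4.12 (cv2) and the standard library are available. Lean on these libraries where they do the work, as an engineer would, in place of code of your own. Each camera call takes 0.05 s, during which the arm holds its last target. There are 200 camera calls.

## Working session

There is one attempt and no reset: what is moved stays moved. The work goes in short steps, Python scripts to look and compute and a tool call to move; the robot and the scene stay as the last step left them, time stands still between calls to the robot, and variables do not carry over. Pictures are saved under pics/ and viewed, at most 10 in all, crops included, and the job is handed in when it is done.

Besides the shell and the picture viewer there is one more tool, called after ">>>" as name([rows], argument=value, ...), one row to a line, values as JSON. step_arm: Moves the arm, as the interface text tells. Its arguments: {"type":"object","properties":{"steps":{"type":"array","items":{"type":"array"}},"grip_force":{"type":"number"}},"required":["steps"]}

```bash
mkdir -p pics; ls; cat > h.py <<'E'
import numpy as np, cv2
from plant import r
def cam(n):
    c=r.camera_info(n); f=200/np.tan(np.radians(c['fov_y'])/2)
    K=np.array([[f,0,c['cx']],[0,f,c['cy']],[0,0,1]]); return c,K,np.array(c['R']),np.array(c['t'])
def slopes(n,uv):
    c,K,R,t=cam(n); d=(np.atleast_2d(np.float64(uv))-[K[0,2],K[1,2]])/K[0,0]; s=d.copy()
    for _ in range(20): s=d/(1+c['k1']*(s**2).sum(1,keepdims=True))
    return s
def onplane(n,uv,z):
    c,K,R,t=cam(n); s=slopes(n,uv); D=np.c_[s,np.ones(len(s))]@R; C=-R.T@t
    return C+D*((z-C[2])/D[:,2])[:,None]
def bydepth(n,uv,dep):
    c,K,R,t=cam(n); s=slopes(n,uv); return (np.c_[s,np.ones(len(s))]*np.reshape(dep,(-1,1))-t)@R
def proj(n,X):
    c,K,R,t=cam(n); p=np.atleast_2d(X)@R.T+t; s=p[:,:2]/p[:,2:]; s=s*(1+c['k1']*(s**2).sum(1,keepdims=True))
    return s*K[0,0]+[K[0,2],K[1,2]]
def cloud(n,d):
    v,u=np.mgrid[0:400,0:640]; return bydepth(n,np.c_[u.ravel(),v.ravel()],d.ravel()).reshape(400,640,3)
E
python3 - <<'E'
from h import *
for n in('scene','top'):
    p,d=r.snapshot(n); np.savez(f'{n}0.npz',p=p,d=d); cv2.imwrite(f'pics/{n}0.png',p[...,::-1])
    c=r.camera_info(n); print(n,c['fov_y'],c['k1'],-np.array(c['R']).T@c['t'])
print(r.observe())
E
```

```text
pics
scene 44.14304171587624 -0.05454392950630469 [ 0.84143714 -0.4661733   1.08287681]
top 48.23164481631376 -0.11783896867051982 [ 0.3103966  -0.02330018  1.43650401]
{'clock': 0.1, 'joint_positions': array([ 8.99316908e+01,  2.20866445e+01,  3.86230607e-01, -2.40501682e-02,
       -6.84093162e+01, -1.48152462e+01]), 'joint_velocities': array([ 0.05310461, -0.07087957,  0.18389381,  0.07964828,  0.01813177,
       -0.06528758]), 'effort': array([-8.46679177e-05, -3.93321025e+01,  1.88927847e+01,  4.19783100e+00,
       -2.60120098e-03,  1.87487913e-06]), 'tool_pos': array([0.16040345, 0.60352833, 0.23032178]), 'orientation': array([[ 9.66410081e-01, -2.57004673e-01, -3.92586052e-04],
       [-2.57004948e-01, -9.66408191e-01, -1.91465280e-03],
       [ 1.12676339e-04,  1.95123632e-03, -9.99998090e-01]]), 'ft_force': array([-0.14213115, -0.03965294, -0.18129757]), 'wrist_torque': array([ 0.04095944, -0.02478431,  0.01429272]), 'grip_force': 0.0, 'opening': 0.085284386660347}
```

View pics/scene0.png

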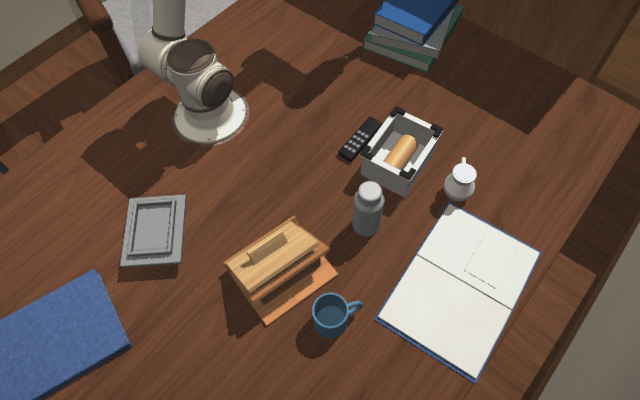

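View pics/top0.png

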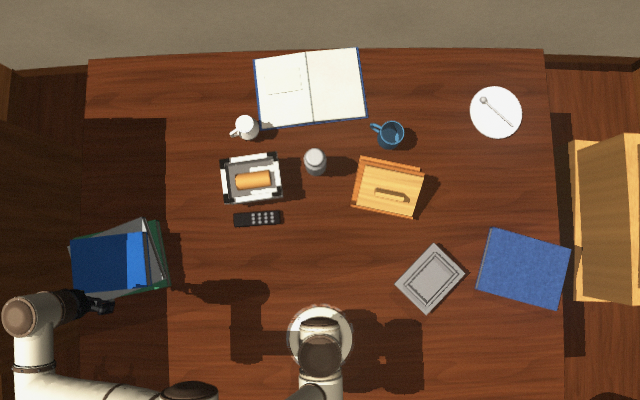

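The scene view shows the pale wooden lid on the orange book rest at (275,255), with its ledge facing away from the robot. The box is at (402,150), the flask (367,208), the mug (332,315), the jug (460,183) and the remote (360,138). In the top view the lid is at (388,188), the box (252,178), the flask (315,161), the jug (247,127), the mug (390,135) and the remote (257,219).

Lid-shaped candidates in the top view:
- Pale wood with a handle at (388,188)
- Grey tray at (430,278)
- Blue slab at (523,268)
- Wooden item off the table at (605,220)

Only the first is pale wood, on the rest, with a bar handle.

```bash
cat > m.py <<'E'
from h import *
def rect(P): # min area rect of xy points in mm
    (c,s,a)=cv2.minAreaRect((P*1000).astype(np.float32)); return np.round(c,1),np.round(s,1),round(a,2)
E
python3 - <<'E'
from m import *
S={n:np.load(f'{n}0.npz') for n in('scene','top')}
C={n:cloud(n,S[n]['d']) for n in S}
box=dict(scene=(210,205,350,330),top=(340,145,435,225))
for n in S:
    u0,v0,u1,v1=box[n]; p=S[n]['p'][v0:v1,u0:u1]; P=C[n][v0:v1,u0:u1]
    h=cv2.cvtColor(p,cv2.COLOR_RGB2HSV)
    # pale vs orange
    b=p.astype(int); m=(b[...,0]>130)&(b[...,2]>0.42*b[...,0])&(h[...,1]>60)&(P[...,2]>.02)
    m=cv2.morphologyEx(m.astype(np.uint8),cv2.MORPH_OPEN,np.ones((3,3)))>0
    Q=P[m]; print(n,m.sum(),Q.min(0),Q.max(0))
    # plane RANSAC
    rng=np.random.default_rng(0);best=None
    for _ in range(500):
        a=Q[rng.choice(len(Q),3,False)]; k=np.cross(a[1]-a[0],a[2]-a[0]); k/=np.linalg.norm(k)+1e-12; k*=np.sign(k[2])
        i=abs((Q-a[0])@k)<.002
        if abs(k[2]-.82)<.1 and (best is None or i.sum()>best.sum()): best=i
    A=Q[best]; c=A.mean(0); k=np.linalg.svd(A-c)[2][2]; k*=np.sign(k[2])
    print(' inl',best.sum(),'normal',k,'tilt',np.degrees(np.arccos(k[2])))
    ex=-np.array([k[0],k[1],0]); ex-=k*(ex@k); ex/=np.linalg.norm(ex); ey=np.cross(k,ex)
    all_=P.reshape(-1,3); L=(all_-c)@np.c_[ex,ey,k]; mm=m.ravel()
    a=L[mm&(abs(L[:,2])<.004)]; rc=rect(a[:,:2]); print(' plate rect',rc)
    hd=L[(L[:,2]>.028)&(L[:,2]<.040)&(abs(L[:,0])<.06)&(abs(L[:,1])<.09)]; rh=rect(hd[:,:2]); print(' handle top',len(hd),rh,np.median(hd[:,2]))
    for nm,q in(('plate',rc),('handle',rh)): print('  ',nm,c+ex*q[0][0]/1000+ey*q[0][1]/1000)
    print(' ex',ex,'ey',ey)
    np.save(f'hd{n}.npy',hd)
    # box rim
bb=dict(scene=(350,95,455,205),top=(205,140,295,215))
for n in S:
    u0,v0,u1,v1=bb[n]; p=S[n]['p'][v0:v1,u0:u1]; P=C[n][v0:v1,u0:u1]
    Q=P[(P[...,2]>.082)&(P[...,2]<.104)]; 
    w=P[(P[...,2]>.082)&(P[...,2]<.095)&(p.min(2)>120)]
    print('box',n,rect(Q[:,:2]),rect(w[:,:2]),np.median(w[:,2]))
for nm,n,(u0,v0,u1,v1) in(('flask','top',(300,145,332,178)),('jug','top',(228,112,262,142)),('mug','top',(366,118,408,150)),('remote','top',(230,208,286,230))):
    P=C[n][v0:v1,u0:u1]; Q=P[P[...,2]>(.01 if nm=='remote' else .06)]; print(nm,rect(Q[:,:2]),Q[:,2].max())
a=S['scene']['p'][205:335,205:355,::-1]; b=S['top']['p'][140:230,330:440,::-1]
cv2.imwrite('pics/crop.png',np.hstack([cv2.resize(a,(400,400)),cv2.resize(b,(400,400))]))
E
```

```text
scene 3636 [ 0.3716962  -0.4661733   0.02149535] [ 0.84143714 -0.10998514  1.08287681]
 inl 2041 normal [-0.55630543  0.1220337   0.8219684 ] tilt 34.71767372013447
 plate rect (array([-14.8,   4.6]), array([152.7, 182.7]), 0.25)
 handle top 227 (array([-10.8,   3.4]), array([21.5, 87.5]), 0.79) 0.03299677226230059
   plate [ 0.45114398 -0.22004232  0.08200482]
   handle [ 0.45409837 -0.22191894  0.08428295]
 ex [ 0.8028778  -0.17612294  0.5695331 ] ey [0.21426973 0.97677453 0.        ]
top 2154 [ 0.3103966  -0.31746054  0.03735699] [ 0.52333885 -0.02330018  1.43650401]
 inl 1098 normal [-0.55495559  0.1186839   0.82337016] tilt 34.576402943199916
 plate rect (array([-2.7, -0.7]), array([179.9, 141. ]), 88.89)
 handle top 151 (array([-3.1,  0.7]), array([89.1, 19.8]), 88.32) 0.03301557212693922
   plate [ 0.45331284 -0.22021301  0.08368873]
   handle [ 0.45328356 -0.21877509  0.08346173]
 ex [ 0.80516317 -0.17219379  0.56750469] ey [ 2.09132904e-01  9.77887227e-01 -1.38777878e-17]
box scene (array([548.5, 205.5]), array([226. , 184.3]), 6.87) (array([547.5, 207.1]), array([224.2, 181.2]), 7.07) 0.09018051481608606
box top (array([504.2, 202.3]), array([140.4, 183.2]), 7.25) (array([503.1, 202.8]), array([138. , 182.2]), 6.84) 0.08983848446523449
flask (array([446.6,   7.2]), array([ 65.6, 271.4]), 89.05) 1.4365040139769782
jug (array([510.4,  97.5]), array([459.7,  83.8]), 41.47) 1.4365040139769782
mug (array([ 483. , -154.1]), array([107.9, 419.6]), 67.27) 1.4365040139769782
remote (array([370.1, 120.6]), array([303.4,  71.2]), 80.69) 1.4365040139769782
```

View pics/crop.png

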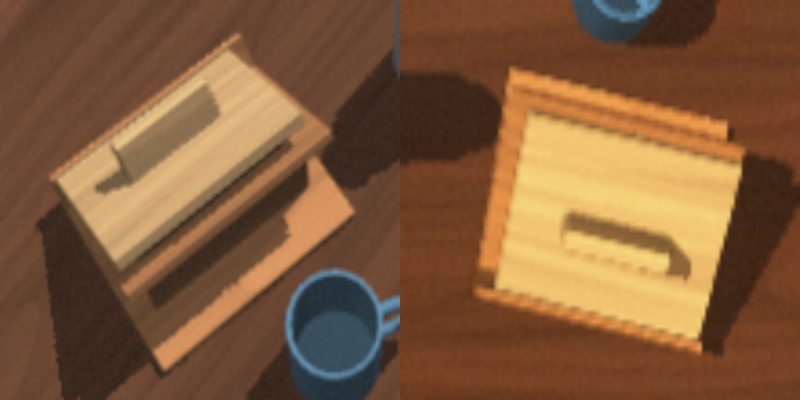

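The crop confirms it: pale wood with an intact bar handle, lying on the orange rest. The near (robot-side) edge is low and the ledge is beneath it. Next I plan the approach.

```bash
cat > plan.py <<'E'
from h import *; import json
from scipy.spatial.transform import Rotation as Ro
def frame(yaw,tilt=0): # tool frame holding a lid of this yaw / tilt(+x edge up); tool y = -lid x
    L=Ro.from_euler('ZY',[yaw,-tilt],degrees=True).as_matrix()
    return np.c_[-L[:,1],-L[:,0],-L[:,2]]
def load(): s=json.load(open('cmd.json')); return np.array(s['p']),np.array(s['R'])
def save(p,R): json.dump(dict(p=np.asarray(p).tolist(),R=np.asarray(R).tolist()),open('cmd.json','w'))
def plan(W):
    p,R=load()
    for q,Q in W:
        q=np.array(q); Q=np.array(Q); d=np.round(R.T@(q-p)/.3,4); w=np.round(Ro.from_matrix(R.T@Q).as_rotvec(degrees=True)/45,4)
        n=max(np.linalg.norm(d)*.3/.05,np.linalg.norm(w)*45/8.59)
        p=p+R@d*.3; R=R@Ro.from_rotvec(w*45,degrees=True).as_matrix()
        print([d.tolist(),w.tolist()],'rows needed %.1f'%n,'->',p.round(4))
    save(p,R)
E
python3 - <<'E'
from plan import *; from m import rect
o=r.observe(); U,_,V=np.linalg.svd([[.96641,-.257,0],[-.257,-.96641,0],[0,0,-1]]); save([.161,.604,.231],U@V)
S=np.load('top0.npz'); P0=cloud('top',S['d'])
for nm,(u0,v0,u1,v1),lo in(('flask',(300,145,332,178),.13),('jug',(228,112,262,142),.06),('mug',(366,118,408,150),.06)):
    P=P0[v0:v1,u0:u1]; Q=P[(P[...,2]>lo)&(P[...,2]<.2)]; print(nm,rect(Q[:,:2]),Q[:,2].max())
ex=np.array([.804,-.1742,.5685]); yaw=np.degrees(np.arctan2(ex[1],ex[0])); print(yaw)
F=frame(yaw,35); n=-F[:,2]; top=np.array([.4535,-.220,.0838])
Rs=load()[1]; G=Ro.from_matrix([Rs,F]); d=(G[0].inv()*G[1]).magnitude()*57.3; print('total turn',d)
from scipy.spatial.transform import Slerp
s=Slerp([0,1],Ro.concatenate([Ro.from_matrix(Rs),Ro.from_matrix(frame(15))])); 
print((Ro.from_matrix(Rs).inv()*Ro.from_matrix(frame(yaw))).as_rotvec(degrees=True))
f=lambda a:frame(-12.2,a)
s=Slerp([0,1],Ro.concatenate([Ro.from_matrix(Rs),Ro.from_matrix(f(0))]))
W=[([.36,.48,.33],s(.3).as_matrix()),([.47,.27,.33],s(.65).as_matrix()),([.46,.05,.33],f(0)),
   (.5*(np.array([.46,.05,.33])+top+.15*n),f(15)),(top+.15*n,f(35)),(top+.05*n,f(35)),(top+.006*n,f(35))]
plan(W)
E
```

```text
flask (array([548.1,   5.3]), array([59.3, 54.8]), 89.52) 0.17063424955988382
jug (array([660.7, 225.1]), array([58.8, 77.6]), 61.12) 0.10497706910612951
mug (array([ 634.8, -223.6]), array([98.3, 75.4]), 89.69) 0.09079640723617587
-12.22512267573575
total turn 92.76382273761322
[-0.         -0.         87.33297509]
[[0.7473, 0.229, -0.33], [0.0, 0.0, 0.5821]] rows needed 5.1 -> [0.36 0.48 0.33]
[[0.7364, 0.2866, 0.0], [0.0, 0.0, 0.679]] rows needed 4.7 -> [0.47 0.27 0.33]
[[0.6855, 0.2626, 0.0], [0.0, 0.0, 0.6791]] rows needed 4.4 -> [0.46 0.05 0.33]
[[0.4421, 0.0589, 0.2055], [0.3333, -0.0, -0.0]] rows needed 2.9 -> [ 0.4147 -0.0759  0.2684]
[[0.442, 0.1101, 0.1833], [0.4445, -0.0, -0.0]] rows needed 2.9 -> [ 0.3694 -0.2018  0.2067]
[[0.0001, 0.0, 0.3334], [-0.0, -0.0, -0.0]] rows needed 2.0 -> [ 0.4255 -0.2139  0.1248]
[[0.0001, 0.0, 0.1466], [-0.0, -0.0, -0.0]] rows needed 0.9 -> [ 0.4501 -0.2193  0.0887]
```

>>> step_arm([
  [[0.72,0.22,-0.33],[0,0,0.58],0],
  [[0.72,0.22,-0.33],[0,0,0.58],0],
  [[0.72,0.22,-0.33],[0,0,0.58],0],
  [[0.72,0.22,-0.33],[0,0,0.58],0],
  [[0.72,0.22,-0.33],[0,0,0.58],0],
])

```text
clock: 0.6
tool_pos: [0.3536, 0.4833, 0.331]
orientation: [[0.755, -0.656, -0.0], [-0.656, -0.755, -0.0], [0.0, 0.0, -1.0]]
ft_force: [0.8, -0.1, 0.0]
opening: 0.0428
grip_force: 0.0
```

>>> step_arm([
  [[0.74,0.29,0],[0,0,0.68],0],
  [[0.74,0.29,0],[0,0,0.68],0],
  [[0.74,0.29,0],[0,0,0.68],0],
  [[0.74,0.29,0],[0,0,0.68],0],
  [[0.74,0.29,0],[0,0,0.68],0],
])

```text
clock: 1.1
tool_pos: [0.4633, 0.2708, 0.3301]
orientation: [[0.314, -0.95, -0.001], [-0.95, -0.314, -0.0], [0.0, 0.001, -1.0]]
ft_force: [0.3, 0.8, 0.1]
opening: 0.0427
grip_force: 0.0
```

>>> step_arm([
  [[0.68,0.26,0],[0,0,0.68],0],
  [[0.68,0.26,0],[0,0,0.68],0],
  [[0.68,0.26,0],[0,0,0.68],0],
  [[0.68,0.26,0],[0,0,0.68],0],
  [[0.68,0.26,0],[0,0,0.68],0],
])

```text
clock: 1.6
tool_pos: [0.4521, 0.0519, 0.3303]
orientation: [[-0.216, -0.976, -0.0], [-0.976, 0.216, -0.0], [0.0, 0.0, -1.0]]
ft_force: [0.9, 0.4, 0.2]
opening: 0.0425
grip_force: 0.0
```

```bash
python3 - <<'E'
from plan import *
o=r.observe(); U,_,V=np.linalg.svd(o['orientation']); save(o['tool_pos'],U@V); print(o['tool_pos'],o['joint_positions'].round(1))
f=lambda a:frame(-12.2,a); n=-f(35)[:,2]; top=np.array([.4535,-.220,.0838])
plan([((o['tool_pos']+top+.15*n)/2,f(15)),(top+.15*n,f(35)),(top+.05*n,f(35)),(top+.006*n,f(35))])
E
```

```text
[0.4520729  0.05193608 0.33034069] [ 27.1   1.6 -11.7   0.  -76.7 -39.6]
[[0.4426, 0.0433, 0.2063], [0.3338, -0.0011, -0.0054]] rows needed 2.9 -> [ 0.4107 -0.0749  0.2685]
[[0.4425, 0.0971, 0.1874], [0.4445, -0.0, -0.0]] rows needed 2.9 -> [ 0.3694 -0.2018  0.2067]
[[-0.0, -0.0, 0.3333], [-0.0, -0.0001, -0.0]] rows needed 2.0 -> [ 0.4255 -0.2139  0.1248]
[[-0.0, -0.0, 0.1467], [-0.0, 0.0, -0.0]] rows needed 0.9 -> [ 0.4501 -0.2193  0.0887]
```

>>> step_arm([
  [[0.443,0.043,0.206],[0.334,-0.001,-0.005],0],
  [[0.443,0.043,0.206],[0.334,-0.001,-0.005],0],
  [[0.443,0.043,0.206],[0.334,-0.001,-0.005],0],
])

```text
clock: 1.9
tool_pos: [0.406, -0.0742, 0.264]
orientation: [[-0.205, -0.947, 0.249], [-0.979, 0.197, -0.055], [0.003, -0.255, -0.967]]
ft_force: [0.4, 0.3, 0.3]
opening: 0.0428
grip_force: 0.0
```

>>> step_arm([
  [[0.442,0.097,0.187],[0.444,0,0],0],
  [[0.442,0.097,0.187],[0.444,0,0],0],
  [[0.442,0.097,0.187],[0.444,0,0],0],
  [[0.442,0.097,0.187],[0.444,0,0],0],
])

```text
clock: 2.3
tool_pos: [0.3651, -0.2008, 0.2028]
orientation: [[-0.21, -0.806, 0.554], [-0.978, 0.172, -0.121], [0.002, -0.567, -0.824]]
ft_force: [1.6, 4.0, 1.3]
opening: 0.0426
grip_force: 0.0
```

>>> step_arm([
  [[0,0,0.11],[0,0,0],0],
  [[0,0,0.22],[0,0,0],0],
  [[0,0,0.3],[0,0,0],0],
  [[0,0,0.333],[0,0,0],0],
  [[0,0,0.333],[0,0,0],0],
])

```text
clock: 2.8
tool_pos: [0.4236, -0.232, 0.1255]
orientation: [[-0.181, -0.803, 0.568], [-0.983, 0.172, -0.07], [-0.042, -0.571, -0.82]]
ft_force: [-0.6, 0.1, 0.3]
opening: 0.0426
grip_force: 0.0
```

```bash
python3 - <<'E'
from plan import *
p,d=r.snapshot('scene'); a=p[160:320,200:400,::-1]; cv2.imwrite('pics/pre.png',cv2.resize(a,(800,600)[:1]+(600,) if 0 else (750,600)))
o=r.observe(); U,_,V=np.linalg.svd(o['orientation']); save(o['tool_pos'],U@V); print(o['tool_pos'],o['joint_positions'].round(1),o['ft_force'])
f=lambda a:frame(-12.2,a); n=-f(35)[:,2]; top=np.array([.4535,-.220,.0838])
print('tilt',np.degrees(np.arccos(-o['orientation'][2,2])))
plan([(top+.006*n,f(35))])
E
```

```text
[ 0.42390754 -0.23207136  0.12485307] [-13.6   5.9 -41.  -24.5  -9.2  25.5] [ 0.60603003 -0.10117011 -0.97077862]
tilt 34.87314257753974
[[-0.0527, 0.0058, 0.1455], [0.0053, 0.0665, 0.0009]] rows needed 0.9 -> [ 0.4501 -0.2193  0.0887]
```

View pics/pre.png

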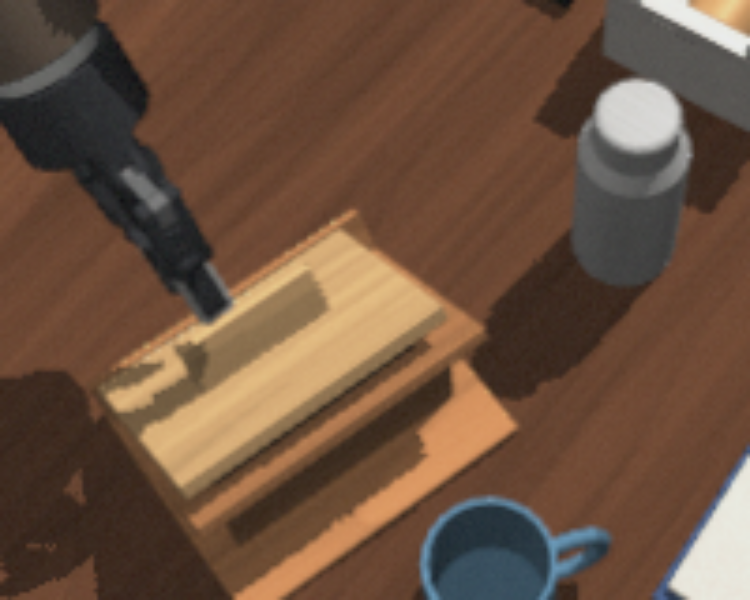

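The crop shows the half-open fingers above the left part of the handle. J5 is at its limit (-9.2°) because the wrist is almost straight, so the tool drifted sideways. A lean along the bar, about the closing axis, keeps the pads flat on the handle and moves J5 off its limit.

```bash
cat >> plan.py <<'E'
def sync():
    o=r.observe(); U,_,V=np.linalg.svd(o['orientation']); save(o['tool_pos'],U@V); print(o['tool_pos'].round(4),o['joint_positions'].round(1),o['ft_force'].round(1)); return o
def lean(yaw,tilt,a): return frame(yaw,tilt)@Ro.from_rotvec([0,a,0],degrees=True).as_matrix()
E
python3 - <<'E'
from plan import *
sync(); top=np.array([.4535,-.220,.0838]); n=-frame(-12.2,35)[:,2]
L=lean(-12.2,35,-20); g=top+.0085*n; print(L)
plan([(g-.06*L[:,2],L),(g-.03*L[:,2],L),(g,L)])
E
```

```text
[ 0.4239 -0.2321  0.1249] [-13.6   5.9 -41.  -24.5  -9.2  25.5] [ 0.6 -0.1 -1. ]
[[-0.00683609 -0.80065223  0.59909038]
 [-0.95992708  0.17310714  0.22039491]
 [-0.2801665  -0.57357644 -0.76975113]]
[[0.0054, 0.0067, -0.0541], [0.0054, -0.3779, -0.0]] rows needed 2.0 -> [ 0.4128 -0.2322  0.137 ]
[[0.0, 0.0, 0.1], [-0.0, -0.0, -0.0]] rows needed 0.6 -> [ 0.4308 -0.2256  0.1139]
[[0.0, 0.0, 0.1], [-0.0, -0.0, -0.0]] rows needed 0.6 -> [ 0.4487 -0.219   0.0908]
```

>>> step_arm([
  [[0.005,0.007,-0.054],[0.005,-0.1,0],0],
  [[0.005,0.007,-0.054],[0.005,-0.2,0],0],
  [[0.005,0.007,-0.054],[0.005,-0.378,0],0],
  [[0.005,0.007,-0.054],[0.005,-0.378,0],0],
  [[0.005,0.007,-0.054],[0.005,-0.378,0],0],
])

```text
clock: 3.35
tool_pos: [0.4111, -0.2341, 0.1389]
orientation: [[-0.009, -0.8, 0.6], [-0.96, 0.174, 0.218], [-0.278, -0.575, -0.77]]
ft_force: [-0.1, -0.1, -0.5]
opening: 0.0427
grip_force: 0.0
```

```bash
python3 - <<'E'
from plan import *
sync(); top=np.array([.4535,-.220,.0838]); n=-frame(-12.2,35)[:,2]
L=lean(-12.2,35,-20); g=top+.0085*n
plan([(g-.06*L[:,2],L),(g-.03*L[:,2],L),(g,L)])
E
```

```text
[ 0.4111 -0.2341  0.1389] [-37.    9.9 -25.9 -51.9 -42.9  67. ] [-0.1 -0.1 -0.5]
[[-0.0043, 0.0003, 0.0098], [-0.002, -0.0034, -0.0008]] rows needed 0.1 -> [ 0.4128 -0.2322  0.137 ]
[[-0.0, 0.0, 0.1], [-0.0, -0.0, 0.0]] rows needed 0.6 -> [ 0.4308 -0.2256  0.1139]
[[-0.0, 0.0001, 0.1], [-0.0, -0.0, 0.0]] rows needed 0.6 -> [ 0.4487 -0.219   0.0908]
```

>>> step_arm([
  [[-0.004,0,0.06],[-0.002,-0.003,0],0],
  [[-0.004,0,0.11],[-0.002,-0.003,0],0],
  [[-0.004,0,0.16],[-0.002,-0.003,0],0],
  [[-0.004,0,0.195],[-0.002,-0.003,0],0],
  [[-0.004,0,0.21],[-0.002,-0.003,0],0],
])

```text
clock: 3.85
tool_pos: [0.4498, -0.2156, 0.0897]
orientation: [[-0.002, -0.802, 0.597], [-0.96, 0.169, 0.224], [-0.281, -0.573, -0.77]]
ft_force: [-0.7, 0.0, 1.3]
opening: 0.0431
grip_force: 0.0
```

```bash
python3 - <<'E'
from plan import *
sync(); top=np.array([.4535,-.220,.0838]); n=-frame(-12.2,35)[:,2]
L=lean(-12.2,35,-20); g=top+.0085*n
p,d=r.snapshot('scene'); a=p[180:300,220:370,::-1]; cv2.imwrite('pics/grasp.png',cv2.resize(a,(750,600)))
plan([(g,L)])
E
```

```text
[ 0.4498 -0.2156  0.0897] [-33.6  16.5 -25.5 -58.1 -37.6  72.6] [-0.7  0.   1.3]
[[0.01, -0.001, -0.0073], [0.003, 0.0047, 0.0043]] rows needed 0.1 -> [ 0.4487 -0.219   0.0908]
```

View pics/grasp.png

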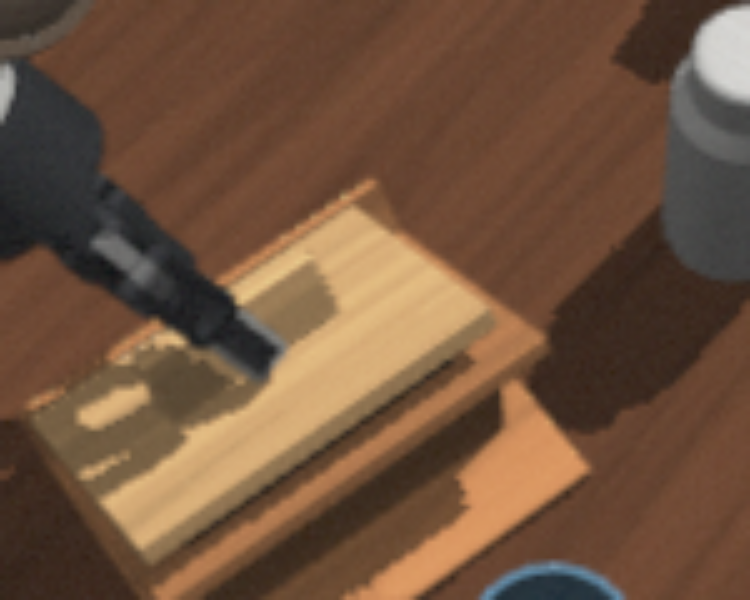

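The fingers straddle the middle of the handle (crop ~(255,350)), with the far finger in front. I'll close them now.

>>> step_arm([
  [[0,0,-0.007],[0,0,0],0.4],
  [[0,0,-0.007],[0,0,0],1],
  [[0,0,-0.007],[0,0,0],1],
  [[0,0,-0.007],[0,0,0],1],
  [[0,0,-0.007],[0,0,0],1],
], grip_force=70)

```text
clock: 4.4
tool_pos: [0.4476, -0.2171, 0.0929]
orientation: [[-0.002, -0.801, 0.599], [-0.96, 0.169, 0.223], [-0.28, -0.574, -0.769]]
ft_force: [-5.4, -0.1, 4.4]
opening: 0.0146
grip_force: 69.5
```

```bash
python3 - <<'E'
from plan import *
o=sync(); n=-frame(-12.2,35)[:,2]; p,R=load(); print(o['opening'],o['grip_force'])
plan([(p+.06*n,R)])
p,R=load(); N=-frame(0,0)[:,2]
plan([(p+[0.03,.03,.06],lean(-12.2,18,-10)),(p+[.05,.06,.12],lean(-12.2,0,0))])
E
```

```text
[ 0.4476 -0.2171  0.0929] [-33.9  16.1 -25.6 -57.8 -37.8  72.4] [-5.4 -0.1  4.4]
0.014580157447734199 69.52052593231201
[[-0.0689, -0.0002, -0.1878], [0.0, 0.0, 0.0]] rows needed 1.2 -> [ 0.414  -0.2098  0.1421]
[[-0.1522, -0.178, -0.0717], [-0.365, 0.2231, 0.1032]] rows needed 2.3 -> [ 0.444  -0.1798  0.2021]
[[-0.1408, -0.1037, -0.1545], [-0.399, 0.2204, 0.0349]] rows needed 2.4 -> [ 0.464  -0.1498  0.2621]
```

>>> step_arm([
  [[-0.008,0,-0.02],[0,0,0],1],
  [[-0.02,0,-0.055],[0,0,0],1],
  [[-0.04,0,-0.11],[0,0,0],1],
  [[-0.06,0,-0.16],[0,0,0],1],
  [[-0.069,0,-0.188],[0,0,0],1],
])

```text
clock: 4.9
tool_pos: [0.4136, -0.2093, 0.1428]
orientation: [[-0.002, -0.801, 0.599], [-0.96, 0.169, 0.223], [-0.28, -0.575, -0.769]]
ft_force: [-0.5, 0.0, -4.4]
opening: 0.0149
grip_force: 68.7
```

>>> step_arm([
  [[-0.02,-0.025,-0.01],[-0.05,0.03,0.015],1],
  [[-0.055,-0.065,-0.025],[-0.13,0.08,0.037],1],
  [[-0.095,-0.11,-0.045],[-0.23,0.14,0.065],1],
  [[-0.135,-0.155,-0.063],[-0.32,0.2,0.09],1],
  [[-0.152,-0.178,-0.072],[-0.365,0.223,0.103],1],
])

```text
clock: 5.4
tool_pos: [0.4431, -0.1788, 0.2018]
orientation: [[-0.159, -0.931, 0.329], [-0.974, 0.203, 0.105], [-0.165, -0.304, -0.938]]
ft_force: [0.6, 0.4, -5.2]
opening: 0.015
grip_force: 68.6
```

>>> step_arm([
  [[-0.02,-0.014,-0.02],[-0.055,0.03,0.005],1],
  [[-0.05,-0.037,-0.055],[-0.14,0.08,0.012],1],
  [[-0.09,-0.066,-0.1],[-0.25,0.14,0.022],1],
  [[-0.125,-0.09,-0.138],[-0.35,0.195,0.03],1],
  [[-0.141,-0.104,-0.155],[-0.399,0.22,0.035],1],
])

```text
clock: 5.9
tool_pos: [0.4658, -0.1486, 0.2632]
orientation: [[-0.211, -0.977, 0.0], [-0.977, 0.211, 0.0], [-0.0, 0.0, -1.0]]
ft_force: [0.9, 0.2, -4.9]
opening: 0.0145
grip_force: 68.8
```

```bash
python3 - <<'E'
from plan import *
o=sync(); print(o['opening'],o['grip_force']); print(o['orientation'].round(3))
p,d=r.snapshot('top'); np.savez('top1.npz',p=p,d=d); p2,d2=r.snapshot('scene');np.savez('scene1.npz',p=p2,d=d2)
cv2.imwrite('pics/lift.png',np.hstack([p[100:280,200:520,::-1][:, :],p2[120:300,220:540,::-1]])); 
plan([([.45,.0,.31],frame(-5)),([.49,.15,.31],frame(4)),([.5035,.2025,.25],frame(7))])
E
```

```text
[ 0.4658 -0.1486  0.2632] [  1.4   7.3 -15.   -0.  -67.7 -13.5] [ 0.9  0.2 -4.9]
0.014519333692376483 68.8147222995758
[[-0.211 -0.977  0.   ]
 [-0.977  0.211  0.   ]
 [-0.     0.    -1.   ]]
[[-0.4733, 0.156, -0.1558], [-0.0, 0.0006, -0.1597]] rows needed 3.1 -> [0.45 0.   0.31]
[[-0.5097, -0.0892, 0.0], [-0.0, -0.0001, -0.2]] rows needed 3.1 -> [0.49 0.15 0.31]
[[-0.1714, -0.0571, 0.2], [-0.0, 0.0, -0.0667]] rows needed 1.6 -> [0.5035 0.2025 0.25  ]
```

View pics/lift.png

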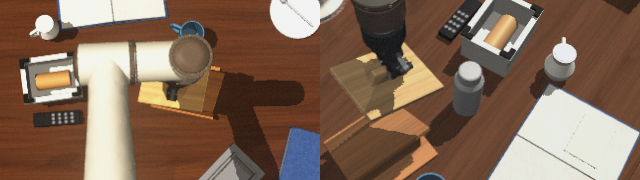

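The lid is held clear of the rest and level, and the bystanders have not moved. I'll carry it over the flask to the box.

>>> step_arm([
  [[-0.06,0.02,-0.02],[0,0,-0.02],1],
  [[-0.17,0.055,-0.055],[0,0,-0.055],1],
  [[-0.3,0.1,-0.1],[0,0,-0.1],1],
  [[-0.42,0.138,-0.138],[0,0,-0.142],1],
  [[-0.473,0.156,-0.156],[0,0,-0.16],1],
])

```text
clock: 6.5
tool_pos: [0.4477, 0.0007, 0.3093]
orientation: [[-0.086, -0.996, 0.002], [-0.996, 0.086, 0.003], [-0.003, -0.001, -1.0]]
ft_force: [0.4, 0.4, -4.6]
opening: 0.0144
grip_force: 68.9
```

>>> step_arm([
  [[-0.06,-0.01,0],[0,0,-0.025],1],
  [[-0.18,-0.032,0],[0,0,-0.07],1],
  [[-0.32,-0.056,0],[0,0,-0.125],1],
  [[-0.45,-0.079,0],[0,0,-0.175],1],
  [[-0.51,-0.089,0],[0,0,-0.2],1],
])

```text
clock: 7.0
tool_pos: [0.4885, 0.1509, 0.3077]
orientation: [[0.071, -0.997, -0.001], [-0.997, -0.071, 0.002], [-0.002, 0.001, -1.0]]
ft_force: [0.9, 0.0, -4.3]
opening: 0.0149
grip_force: 68.9
```

>>> step_arm([
  [[-0.03,-0.01,0],[0,0,-0.01],1],
  [[-0.09,-0.03,0.05],[0,0,-0.035],1],
  [[-0.15,-0.05,0.11],[0,0,-0.06],1],
  [[-0.171,-0.057,0.14],[0,0,-0.067],1],
  [[-0.171,-0.057,0.15],[0,0,-0.067],1],
])

```text
clock: 7.5
tool_pos: [0.5016, 0.2003, 0.2625]
orientation: [[0.121, -0.993, -0.003], [-0.993, -0.121, -0.001], [0.001, 0.003, -1.0]]
ft_force: [-0.1, -0.2, -5.0]
opening: 0.015
grip_force: 68.7
```

```bash
cat > lid.py <<'E'
from plan import *; from m import rect
def lid(n,z0,z1,c0,tag):
    p,d=r.snapshot(n); np.savez(f'{n}{tag}.npz',p=p,d=d); C=cloud(n,d); b=p.astype(int)
    m=(b[...,0]>90)&(b[...,0]>b[...,2]*1.25)&(b[...,0]-b[...,1]<70)&(C[...,2]>z0)&(C[...,2]<z1)&(np.hypot(C[...,0]-c0[0],C[...,1]-c0[1])<.13)
    Q=C[m]; A=np.c_[Q[:,:2]-c0[:2],np.ones(len(Q))]; w=np.ones(len(Q),bool)
    for _ in range(6): k=np.linalg.lstsq(A[w],Q[w,2],rcond=None)[0]; w=abs(Q[:,2]-A@k)<.0025
    nn=cv2.morphologyEx(m.astype(np.uint8),cv2.MORPH_OPEN,np.ones((3,3))); print(n,len(Q),'slopes deg',np.degrees(k[:2]).round(2),'z at c0',k[2].round(4),rect(Q[w][:,:2]))
    return p,C,Q[w]
E
python3 - <<'E'
from lid import *
o=sync(); c0=o['tool_pos']
p,C,Q=lid('top',c0[2]-.035,c0[2]+.015,c0,2); p2,C2,Q2=lid('scene',c0[2]-.035,c0[2]+.015,c0,2)
cv2.imwrite('pics/over.png',np.hstack([cv2.resize(p[120:240,200:320,::-1],(400,400)),cv2.resize(p2[60:220,320:480,::-1],(400,400))]))
E
```

```text
[0.5016 0.2003 0.2625] [ 39.   12.6  -8.5  -0.  -69.1 -32. ] [-0.1 -0.2 -5. ]
top 1464 slopes deg [  2.48 -20.3 ] z at c0 0.2503 (array([500.3, 195.4]), array([137.8, 151. ]), 6.93)
scene 1749 slopes deg [  2.32 -21.09] z at c0 0.2508 (array([503.2, 194.5]), array([140.3, 143.9]), 6.53)
```

View pics/over.png

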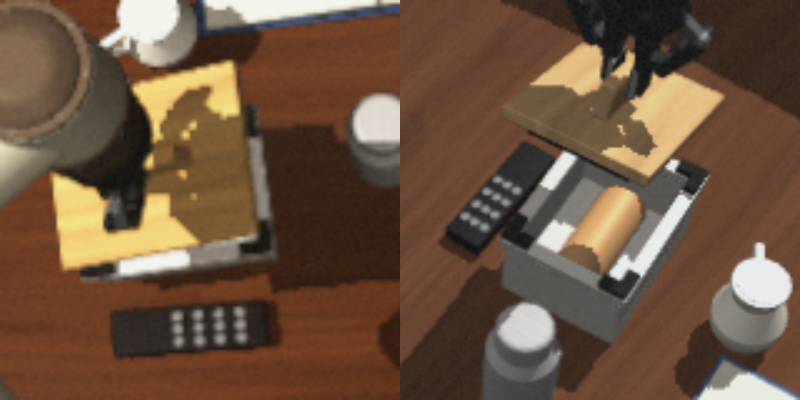

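The crops show the lid over the box but sloping about 20° along its y. That is my grasp lean, so I'll put the lean back into the tool to level the lid.

```bash
python3 - <<'E'
from plan import *
sync(); plan([([.503,.204,.215],lean(7,0,-20))])
E
```

```text
[0.502  0.1999 0.2638] [ 38.9  12.5  -8.4  -0.  -69.1 -32. ] [-0.8  0.7 -4. ]
[[-0.0131, -0.0051, 0.1628], [0.0008, -0.445, -0.0018]] rows needed 2.3 -> [0.503 0.204 0.215]
```

>>> step_arm([
  [[-0.003,0,0.02],[0,-0.07,0],1],
  [[-0.008,0,0.05],[0,-0.19,0],1],
  [[-0.013,-0.005,0.11],[0,-0.33,-0.002],1],
  [[-0.013,-0.005,0.16],[0.001,-0.445,-0.002],1],
  [[-0.013,-0.005,0.163],[0.001,-0.445,-0.002],1],
])

```text
clock: 8.1
tool_pos: [0.5029, 0.2021, 0.2141]
orientation: [[0.111, -0.993, -0.043], [-0.933, -0.118, 0.34], [-0.343, 0.002, -0.939]]
ft_force: [-0.2, -0.5, -4.9]
opening: 0.0145
grip_force: 68.9
```

```bash
python3 - <<'E'
from lid import *
o=sync(); c0=o['tool_pos']; print(c0,o['orientation'].round(3))
p,C,Q=lid('top',c0[2]-.025,c0[2]+.0,c0,3); p2,C2,Q2=lid('scene',c0[2]-.025,c0[2]+.0,c0,3)
# box via outer rim & seals, before the lid covered it
for n,bb in(('scene',(350,95,455,205)),('top',(205,140,295,215))):
    S=np.load(n+'0.npz'); P=cloud(n,S['d'])[bb[1]:bb[3],bb[0]:bb[2]].reshape(-1,3); pp=S['p'][bb[1]:bb[3],bb[0]:bb[2]].reshape(-1,3).astype(int)
    near=np.hypot(P[:,0]-.5035,P[:,1]-.2025)<.13
    q=P[near&(P[:,2]>.084)&(P[:,2]<.102)]; print('box',n,rect(q[:,:2]))
    w=P[near&(P[:,2]>.086)&(P[:,2]<.094)]; print('   rim',rect(w[:,:2]))
    s=P[near&(P[:,2]>.094)&(P[:,2]<.103)&(pp.max(1)<70)]; print('   seals',len(s),rect(s[:,:2]))
E
```

```text
[0.5029 0.2021 0.2141] [ 27.5  14.   -8.5 -21.3 -62.  -11.6] [-0.2 -0.5 -4.9]
[0.50287354 0.20214528 0.21409175] [[ 0.111 -0.993 -0.043]
 [-0.933 -0.118  0.34 ]
 [-0.343  0.002 -0.939]]
top 1058 slopes deg [-0.27 -0.39] z at c0 0.203 (array([469.7, 184. ]), array([ 74.3, 159.2]), 8.33)
scene 2595 slopes deg [ 0.   -0.69] z at c0 0.2042 (array([504.9, 199.5]), array([141.5, 183. ]), 6.72)
box scene (array([506.3, 200.5]), array([141.1, 184.3]), 6.87)
   rim (array([506.1, 200.4]), array([140.7, 184.3]), 6.87)
   seals 345 (array([506.2, 200.6]), array([138. , 181.9]), 6.37)
box top (array([504.2, 202.3]), array([140.4, 183.2]), 7.25)
   rim (array([504.5, 201.4]), array([140.4, 181.2]), 7.04)
   seals 209 (array([503.7, 202.1]), array([135.5, 178.1]), 6.88)
```

```bash
python3 - <<'E'
from plan import *
o=sync(); p,R=load(); Rn=lean(6.9,0,-20.5)
plan([([.5041,.2034,.150],Rn),([.5041,.2034,.127],Rn),([.5041,.2034,.120],Rn)])
E
```

```text
[0.5041 0.2037 0.2161] [ 27.8  13.9  -8.4 -21.1 -62.  -11.7] [ 0.1 -0.1 -3.6]
[[0.0761, 0.0007, 0.2068], [-0.0025, -0.0127, 0.0028]] rows needed 1.3 -> [0.5041 0.2034 0.15  ]
[[0.0269, 0.0, 0.0718], [-0.0, 0.0, 0.0]] rows needed 0.5 -> [0.5041 0.2034 0.127 ]
[[0.0082, 0.0, 0.0218], [-0.0, 0.0, 0.0]] rows needed 0.1 -> [0.5041 0.2034 0.12  ]
```

```bash
cat >> plan.py <<'E'
def msync(k=8):
    a=[]
    for _ in range(k): r.snapshot('top'); a.append(r.observe())
    P=np.array([o['tool_pos'] for o in a]); M=sum(o['orientation'] for o in a); U,_,V=np.linalg.svd(M); save(P.mean(0),U@V)
    print('tcp',P.mean(0).round(4),'sd',P.std(0).round(4),'F',np.mean([o['ft_force'] for o in a],0).round(1),a[-1]['joint_positions'].round(1),'t',a[-1]['clock']); return P.mean(0)
E
python3 - <<'E'
from lid import *
t=msync(); print(load()[1].round(3))
for i in range(3): lid('scene',.19,.214,t,3)
E
```

```text
tcp [0.5036 0.2056 0.2162] sd [0.0003 0.0004 0.0004] F [ 0.2  0.1 -4.3] [ 27.9  13.9  -8.4 -21.2 -61.9 -11.6] t 8.6
[[ 0.118 -0.992 -0.04 ]
 [-0.932 -0.124  0.34 ]
 [-0.342 -0.003 -0.94 ]]
scene 2588 slopes deg [-0.   -0.52] z at c0 0.2046 (array([504.2, 202.7]), array([140.9, 184.3]), 6.67)
scene 2599 slopes deg [ 0.09 -0.46] z at c0 0.2043 (array([504.2, 202.1]), array([141.5, 182.8]), 7.4)
scene 2592 slopes deg [-0.04 -0.45] z at c0 0.2044 (array([504.3, 202.2]), array([140.6, 183.9]), 6.64)
```

```bash
python3 - <<'E'
from plan import *
p,R=load(); Rn=R@Ro.from_rotvec([0,-.45,0],degrees=True).as_matrix()
plan([([.5048,.2038,.150],Rn),([.5048,.2038,.125],Rn)])
E
```

```text
[[0.0814, -0.0024, 0.2051], [-0.0, -0.01, 0.0]] rows needed 1.3 -> [0.5048 0.2038 0.15  ]
[[0.0292, 0.0002, 0.078], [0.0, 0.0, 0.0]] rows needed 0.5 -> [0.5048 0.2038 0.125 ]
```

>>> step_arm([
  [[0.015,-0.002,0.04],[0,-0.01,0],1],
  [[0.04,-0.002,0.1],[0,-0.01,0],1],
  [[0.066,-0.002,0.165],[0,-0.01,0],1],
  [[0.081,-0.002,0.205],[0,-0.01,0],1],
  [[0.081,-0.002,0.205],[0,-0.01,0],1],
])

```text
clock: 9.25
tool_pos: [0.5029, 0.2029, 0.1462]
orientation: [[0.113, -0.992, -0.047], [-0.93, -0.123, 0.346], [-0.349, 0.004, -0.937]]
ft_force: [-0.6, -0.8, -3.8]
opening: 0.0146
grip_force: 68.8
```

```bash
python3 - <<'E'
from lid import *
t=msync()
for i in range(2): lid('scene',.125,.15,t,4)
R=load()[1]; print('yaw',np.degrees(np.arctan2(-R[1,1],-R[0,1])))
plan([([.5048,.2038,.125],R),([.5048,.2038,.120],R)])
E
```

```text
tcp [0.5048 0.2037 0.1496] sd [0.0004 0.0002 0.0008] F [-0.  -0.1 -4.4] [ 27.1  18.  -12.4 -23.8 -54.5  -6.9] t 9.65
scene 2409 slopes deg [0.01 0.09] z at c0 0.1388 (array([505.9, 199.9]), array([140.2, 184.4]), 6.68)
scene 2400 slopes deg [0.11 0.02] z at c0 0.1385 (array([505.4, 200.2]), array([140.7, 183. ]), 6.47)
yaw 7.075813305251244
[[0.0286, 0.0002, 0.077], [0.0, 0.0, 0.0]] rows needed 0.5 -> [0.5048 0.2038 0.125 ]
[[0.0058, 0.0, 0.0156], [0.0, 0.0, 0.0]] rows needed 0.1 -> [0.5048 0.2038 0.12  ]
```

>>> step_arm([
  [[0.008,0,0.02],[0,0,0],1],
  [[0.018,0,0.045],[0,0,0],1],
  [[0.026,0,0.068],[0,0,0],1],
  [[0.0286,0,0.077],[0,0,0],1],
  [[0.0286,0,0.077],[0,0,0],1],
])

```text
clock: 10.25
tool_pos: [0.5039, 0.2035, 0.1234]
orientation: [[0.115, -0.992, -0.043], [-0.93, -0.123, 0.347], [-0.35, 0.0, -0.937]]
ft_force: [0.1, 0.9, -4.5]
opening: 0.0145
grip_force: 69.0
```

>>> step_arm([
  [[0,0,0],[0,0,0],1],
  [[0.002,0,0.006],[0,0,0],1],
  [[0.004,0,0.011],[0,0,0],1],
  [[0.004,0,0.011],[0,0,0],1],
  [[0.004,0,0.011],[0,0,0],1],
])

```text
clock: 10.75
tool_pos: [0.5046, 0.2038, 0.1213]
orientation: [[0.116, -0.992, -0.041], [-0.929, -0.123, 0.348], [-0.351, -0.002, -0.937]]
ft_force: [0.0, -0.5, -2.2]
opening: 0.0147
grip_force: 69.3
```

```bash
python3 - <<'E'
from lid import *
t=msync()
for i in range(2): lid('scene',.09,.13,t,5)
E
```

```text
tcp [0.5046 0.2038 0.1213] sd [0. 0. 0.] F [-0.5 -0.3 -0.5] [ 27.   20.  -13.9 -24.9 -51.5  -5. ] t 11.15
scene 2325 slopes deg [ 0.02 -0.09] z at c0 0.1101 (array([505.5, 200.5]), array([140.3, 182.8]), 6.85)
scene 2320 slopes deg [0.05 0.02] z at c0 0.11 (array([505.6, 199.6]), array([141. , 182.6]), 7.13)
```

The lid rests level on the seals, with its plate top at 0.110. I'll release it and back off along the tool axis.

>>> step_arm([
  [[0,0,0],[0,0,0],0.5],
  [[0,0,0],[0,0,0],0.2],
  [[0,0,0],[0,0,0],0],
  [[0,0,0],[0,0,0],0],
  [[0,0,0],[0,0,0],0],
])

```text
clock: 11.75
tool_pos: [0.5044, 0.2037, 0.1209]
orientation: [[0.116, -0.992, -0.042], [-0.929, -0.123, 0.348], [-0.35, -0.001, -0.937]]
ft_force: [-0.4, 0.3, -0.2]
opening: 0.0423
grip_force: 0.0
```

>>> step_arm([
  [[0,0,-0.03],[0,0,0],0],
  [[0,0,-0.09],[0,0,0],0],
  [[0,0,-0.17],[0,0,0],0],
  [[0,0,-0.24],[0,0,0],0],
  [[0,0,-0.27],[0,0,0],0],
])

```text
clock: 12.25
tool_pos: [0.5088, 0.1751, 0.1995]
orientation: [[0.117, -0.992, -0.038], [-0.929, -0.123, 0.349], [-0.351, -0.006, -0.936]]
ft_force: [0.9, -0.4, 0.6]
opening: 0.0426
grip_force: 0.0
```

```bash
python3 - <<'E'
from lid import *
t=msync(4)
for i in range(2): lid('scene',.1,.118,np.array([.504,.202,0]),5)
B=Ro.from_euler('z',7,degrees=True).as_matrix(); c=np.array([.5045,.2018,0])
for nm,x,y in(('nr',-58,-78),('nl',-58,78),('fr',58,-78),('fl',58,78)): print(nm,(c+B@np.array([x,y,0])/1000).round(4))
q=c+B@[-.058,-.078,0]; F=frame(7)
plan([([q[0],q[1],.19],F),([q[0],q[1],.135],F)])
E
```

```text
tcp [0.5081 0.1753 0.1979] sd [0.0007 0.0002 0.0014] F [-0.1 -0.3  0.1] [ 24.2  15.   -9.7 -22.5 -61.   -6.9] t 12.45
scene 2646 slopes deg [0.13 0.  ] z at c0 0.11 (array([505.4, 199.6]), array([141.2, 182.8]), 6.78)
scene 2642 slopes deg [-0.09 -0.06] z at c0 0.1101 (array([505.5, 199.7]), array([141.6, 182.4]), 7.09)
nr [0.4564 0.1173 0.    ]
nl [0.4374 0.2722 0.    ]
fr [0.5716 0.1314 0.    ]
fl [0.5526 0.2863 0.    ]
[[0.169, 0.1947, -0.036], [-0.0041, 0.4564, 0.0017]] rows needed 2.4 -> [0.4564 0.1173 0.19  ]
[[-0.0, -0.0, 0.1834], [0.0, -0.0, -0.0]] rows needed 1.1 -> [0.4564 0.1173 0.135 ]
```

>>> step_arm([
  [[0.169,0.195,-0.036],[-0.004,0.456,0],1],
  [[0.169,0.195,-0.036],[-0.004,0.456,0],1],
  [[0.169,0.195,-0.036],[-0.004,0.456,0],1],
  [[0.169,0.195,-0.036],[-0.004,0.456,0],1],
  [[0.169,0.195,-0.036],[-0.004,0.456,0],1],
])

```text
clock: 13.05
tool_pos: [0.4559, 0.118, 0.1885]
orientation: [[0.125, -0.992, -0.003], [-0.992, -0.125, 0.001], [-0.001, 0.003, -1.0]]
ft_force: [0.9, -0.2, 0.1]
opening: -0.0001
grip_force: 0.0
```

>>> step_arm([
  [[0,0,0.08],[0,0,0],1],
  [[0,0,0.16],[0,0,0],1],
  [[0,0,0.21],[0,0,0],1],
  [[0,0,0.23],[0,0,0],1],
  [[0,0,0.23],[0,0,0],1],
])

```text
clock: 13.55
tool_pos: [0.4561, 0.117, 0.1193]
orientation: [[0.122, -0.992, -0.003], [-0.992, -0.122, -0.001], [0.0, 0.003, -1.0]]
ft_force: [-0.1, -1.0, 0.3]
opening: -0.0004
grip_force: 0.0
```

```bash
python3 - <<'E'
from plan import *
msync(6); print(load()[1].round(3),r.observe()['opening'])
E
```

```text
tcp [0.4566 0.1176 0.1207] sd [0.0001 0.0001 0.0003] F [-0.2 -0.1  0. ] [ 34.3  14.1 -29.4  -0.  -46.6 -27.1] t 13.85
[[ 0.123 -0.992 -0.   ]
 [-0.992 -0.123  0.   ]
 [-0.001  0.    -1.   ]] 0.00044963241077200814
```

>>> step_arm([
  [[0,0,0.025],[0,0,0],1],
  [[0,0,0.038],[0,0,0],1],
  [[0,0,0.046],[0,0,0],1],
  [[0,0,0.053],[0,0,0],1],
  [[0,0,0.06],[0,0,0],1],
])

```text
clock: 14.35
tool_pos: [0.4555, 0.1169, 0.1033]
orientation: [[0.125, -0.992, -0.002], [-0.992, -0.125, -0.002], [0.002, 0.003, -1.0]]
ft_force: [-6.5, -1.9, 18.8]
opening: 0.0001
grip_force: 10.1
```

>>> step_arm([
  [[0,0,0.002],[0,0,0],1],
  [[0,0,0.002],[0,0,0],1],
])

```text
clock: 14.55
tool_pos: [0.4555, 0.117, 0.1033]
orientation: [[0.125, -0.992, -0.002], [-0.992, -0.125, -0.002], [0.002, 0.002, -1.0]]
ft_force: [-6.8, -1.6, 16.1]
opening: 0.0001
grip_force: 8.5
```

>>> step_arm([
  [[0,0,0.004],[0,0,0],1],
  [[0,0,0.008],[0,0,0],1],
  [[0,0,0.008],[0,0,0],1],
  [[0,0,0.008],[0,0,0],1],
])

```text
clock: 14.95
tool_pos: [0.4557, 0.1169, 0.1029]
orientation: [[0.126, -0.992, -0.001], [-0.992, -0.126, -0.002], [0.002, 0.001, -1.0]]
ft_force: [-11.8, -1.6, 30.2]
opening: -0.0002
grip_force: 15.7
```

```bash
python3 - <<'E'
from lid import *
msync(2); lid('scene',.09,.125,np.array([.5045,.2018,0]),6)
E
```

```text
tcp [0.4556 0.1169 0.1029] sd [0. 0. 0.] F [-11.8  -1.7  30.9] [ 34.3  15.5 -30.7   0.1 -43.9 -27.1] t 15.05
scene 2706 slopes deg [3.84 3.66] z at c0 0.1116 (array([504.8, 198.6]), array([140.7, 184.2]), 6.95)
```

>>> step_arm([
  [[0,0,-0.02],[0,0,0],1],
  [[0,0,-0.08],[0,0,0],1],
  [[0,0,-0.13],[0,0,0],1],
  [[0,0,-0.13],[0,0,0],1],
  [[0,0,-0.13],[0,0,0],1],
])

```text
clock: 15.6
tool_pos: [0.4555, 0.1173, 0.1374]
orientation: [[0.123, -0.992, -0.002], [-0.992, -0.123, -0.0], [0.0, 0.002, -1.0]]
ft_force: [-0.0, 0.3, -0.4]
opening: -0.0005
grip_force: 0.0
```

```bash
cat > nxt.py <<'E'
from lid import *; import sys
msync(4); x,y,dx,dy=[float(a)/1000 for a in sys.argv[1:5]]
c=np.array([.5045+dx,.2018+dy,0]); B=Ro.from_euler('z',7,degrees=True).as_matrix()
p,C,Q=lid('scene',.085,.13,c,7); q=c+B@[x,y,0]
A=np.c_[Q[:,:2],np.ones(len(Q))]; k=np.linalg.lstsq(A,Q[:,2],rcond=None)[0]
for n,a,b in(('nr',-62,-82),('nl',-62,82),('fr',62,-82),('fl',62,82)): print(n,'underside z %.4f'%(np.r_[(c+B@[a/1e3,b/1e3,0])[:2],1]@k-.012),end=' ')
zq=np.r_[q[:2],1]@k; print('\nsurface at press',zq.round(4),q.round(4)); F=frame(7)
plan([([q[0],q[1],.15],F),([q[0],q[1],zq+.008],F)])
E
python3 nxt.py -58 78 0 0
```

```text
tcp [0.4553 0.1171 0.137 ] sd [0.0001 0.     0.0001] F [-0.2 -0.2 -0.1] [ 34.3  12.8 -28.2  -0.1 -49.2 -27.1] t 15.8
scene 2814 slopes deg [-0.01 -0.01] z at c0 0.1103 (array([506.2, 199. ]), array([140.7, 182.4]), 6.61)
nr underside z 0.0983 nl underside z 0.0983 fr underside z 0.0983 fl underside z 0.0982 
surface at press 0.1103 [0.4374 0.2722 0.    ]
[[-0.5202, -0.0046, -0.0439], [0.0047, -0.0012, 0.002]] rows needed 3.1 -> [0.4374 0.2722 0.15  ]
[[0.0, -0.0, 0.1057], [-0.0, -0.0, 0.0]] rows needed 0.6 -> [0.4374 0.2722 0.1183]
```

>>> step_arm([
  [[-0.15,0,-0.044],[0.005,-0.001,0.002],1],
  [[-0.3,-0.002,-0.044],[0.005,-0.001,0.002],1],
  [[-0.43,-0.004,-0.044],[0.005,-0.001,0.002],1],
  [[-0.52,-0.005,-0.044],[0.005,-0.001,0.002],1],
  [[-0.52,-0.005,-0.044],[0.005,-0.001,0.002],1],
])

```text
clock: 16.35
tool_pos: [0.438, 0.2753, 0.1506]
orientation: [[0.126, -0.992, 0.002], [-0.992, -0.126, 0.001], [-0.001, -0.003, -1.0]]
ft_force: [-0.2, -0.3, -0.4]
opening: -0.0001
grip_force: 0.0
```

>>> step_arm([
  [[0,0,0.05],[0,0,0],1],
  [[0,0,0.09],[0,0,0],1],
  [[0,0,0.106],[0,0,0],1],
  [[0,0,0.106],[0,0,0],1],
  [[0,0,0.106],[0,0,0],1],
])

```text
clock: 16.85
tool_pos: [0.4385, 0.2721, 0.1195]
orientation: [[0.122, -0.993, 0.002], [-0.993, -0.122, 0.001], [-0.0, -0.002, -1.0]]
ft_force: [0.2, 0.9, -0.2]
opening: -0.0002
grip_force: 0.0
```

>>> step_arm([
  [[0,0,0.018],[0,0,0],1],
  [[0,0,0.028],[0,0,0],1],
  [[0,0,0.037],[0,0,0],1],
  [[0,0,0.046],[0,0,0],1],
  [[0,0,0.053],[0,0,0],1],
])

```text
clock: 17.35
tool_pos: [0.4379, 0.2723, 0.1045]
orientation: [[0.123, -0.992, 0.002], [-0.992, -0.123, 0.0], [-0.0, -0.002, -1.0]]
ft_force: [-5.5, -1.0, 9.0]
opening: 0.0003
grip_force: 4.8
```

>>> step_arm([
  [[0,0,0.003],[0,0,0],1],
  [[0,0,0.004],[0,0,0],1],
  [[0,0,0.004],[0,0,0],1],
])

```text
clock: 17.65
tool_pos: [0.4377, 0.2723, 0.1033]
orientation: [[0.123, -0.992, 0.002], [-0.992, -0.123, 0.0], [-0.0, -0.002, -1.0]]
ft_force: [-5.3, -1.1, 8.6]
opening: 0.0002
grip_force: 4.2
```

>>> step_arm([
  [[0,0,0.003],[0,0,0],1],
  [[0,0,0.006],[0,0,0],1],
  [[0,0,0.009],[0,0,0],1],
  [[0,0,0.009],[0,0,0],1],
])

```text
clock: 18.05
tool_pos: [0.4379, 0.2723, 0.1028]
orientation: [[0.123, -0.992, 0.003], [-0.992, -0.123, 0.0], [0.0, -0.003, -1.0]]
ft_force: [-8.9, -2.0, 20.2]
opening: -0.0003
grip_force: 10.7
```

>>> step_arm([
  [[0,0,-0.02],[0,0,0],1],
  [[0,0,-0.08],[0,0,0],1],
  [[0,0,-0.16],[0,0,0],1],
  [[0,0,-0.16],[0,0,0],1],
  [[0,0,-0.16],[0,0,0],1],
])

```text
clock: 18.55
tool_pos: [0.4381, 0.2725, 0.1477]
orientation: [[0.122, -0.993, 0.002], [-0.993, -0.122, 0.002], [-0.001, -0.003, -1.0]]
ft_force: [-0.7, -0.3, -0.3]
opening: -0.0003
grip_force: 0.0
```

```bash
python3 nxt.py 58 78 0 0
```

```text
tcp [0.4376 0.272  0.1467] sd [0.     0.0001 0.0002] F [-0.4  0.3 -0.1] [ 50.   16.1 -21.8   0.1 -52.1 -43. ] t 18.75
scene 3056 slopes deg [4.15 0.49] z at c0 0.1071 (array([505.2, 199.7]), array([140.2, 183.5]), 7.08)
nr underside z 0.0906 nl underside z 0.0906 fr underside z 0.0997 fl underside z 0.0996 
surface at press 0.1113 [0.5526 0.2863 0.    ]
[[-0.0008, -0.386, -0.0109], [-0.0009, -0.0006, -0.0001]] rows needed 2.3 -> [0.5526 0.2863 0.15  ]
[[0.0, -0.0, 0.1022], [0.0, 0.0, 0.0]] rows needed 0.6 -> [0.5526 0.2863 0.1193]
```

>>> step_arm([
  [[0,-0.12,-0.011],[0,0,0],1],
  [[0,-0.25,-0.011],[0,0,0],1],
  [[0,-0.34,-0.011],[0,0,0],1],
  [[-0.001,-0.386,-0.011],[0,0,0],1],
  [[-0.001,-0.386,-0.011],[0,0,0],1],
])

```text
clock: 19.3
tool_pos: [0.5544, 0.2867, 0.1495]
orientation: [[0.121, -0.993, 0.001], [-0.993, -0.121, -0.0], [0.001, -0.001, -1.0]]
ft_force: [-0.7, -0.5, -1.1]
opening: -0.0002
grip_force: 0.0
```

>>> step_arm([
  [[0,0,0.05],[0,0,0],1],
  [[0,0,0.09],[0,0,0],1],
  [[0,0,0.102],[0,0,0],1],
  [[0,0,0.102],[0,0,0],1],
  [[0,0,0.102],[0,0,0],1],
])

```text
clock: 19.8
tool_pos: [0.5531, 0.2871, 0.1209]
orientation: [[0.123, -0.992, 0.003], [-0.992, -0.123, 0.001], [-0.001, -0.003, -1.0]]
ft_force: [0.4, -0.4, 1.0]
opening: -0.0
grip_force: 0.0
```

>>> step_arm([
  [[0,0,0.02],[0,0,0],1],
  [[0,0,0.032],[0,0,0],1],
  [[0,0,0.042],[0,0,0],1],
  [[0,0,0.05],[0,0,0],1],
  [[0,0,0.057],[0,0,0],1],
])

```text
clock: 20.3
tool_pos: [0.5538, 0.2875, 0.1053]
orientation: [[0.123, -0.992, 0.005], [-0.992, -0.123, 0.002], [-0.001, -0.005, -1.0]]
ft_force: [-2.7, 0.8, 8.8]
opening: 0.0
grip_force: 4.4
```

>>> step_arm([
  [[0,0,0.003],[0,0,0],1],
  [[0,0,0.004],[0,0,0],1],
  [[0,0,0.004],[0,0,0],1],
])

```text
clock: 20.6
tool_pos: [0.5539, 0.2876, 0.1044]
orientation: [[0.123, -0.992, 0.005], [-0.992, -0.123, 0.002], [-0.002, -0.005, -1.0]]
ft_force: [-2.5, 0.7, 8.7]
opening: -0.0006
grip_force: 4.1
```

>>> step_arm([
  [[0,0,0.004],[0,0,0],1],
  [[0,0,0.008],[0,0,0],1],
  [[0,0,0.011],[0,0,0],1],
  [[0,0,0.013],[0,0,0],1],
  [[0,0,0.013],[0,0,0],1],
])

```text
clock: 21.1
tool_pos: [0.5542, 0.2878, 0.1027]
orientation: [[0.124, -0.992, 0.006], [-0.992, -0.124, 0.003], [-0.002, -0.006, -1.0]]
ft_force: [-5.0, -0.9, 17.7]
opening: 0.0002
grip_force: 8.4
```

>>> step_arm([
  [[0,0,0.002],[0,0,0],1],
  [[0,0,0.003],[0,0,0],1],
  [[0,0,0.003],[0,0,0],1],
])

```text
clock: 21.4
tool_pos: [0.5542, 0.2878, 0.1027]
orientation: [[0.124, -0.992, 0.007], [-0.992, -0.124, 0.003], [-0.002, -0.007, -1.0]]
ft_force: [-6.8, -1.1, 20.2]
opening: 0.0001
grip_force: 10.0
```

>>> step_arm([
  [[0,0,-0.02],[0,0,0],1],
  [[0,0,-0.08],[0,0,0],1],
  [[0,0,-0.16],[0,0,0],1],
  [[0,0,-0.16],[0,0,0],1],
  [[0,0,-0.16],[0,0,0],1],
])

```text
clock: 21.9
tool_pos: [0.5529, 0.2869, 0.1454]
orientation: [[0.122, -0.993, 0.002], [-0.993, -0.122, 0.001], [-0.001, -0.002, -1.0]]
ft_force: [-0.4, -1.0, -0.4]
opening: -0.0001
grip_force: 0.0
```

```bash
python3 nxt.py 58 -78 0 0
```

```text
tcp [0.5524 0.2864 0.1442] sd [0.0001 0.0001 0.0002] F [-0.   0.1 -0.4] [ 42.3  25.8  -6.8   0.  -57.4 -35.3] t 22.1
scene 2996 slopes deg [ 1.85 -1.45] z at c0 0.1067 (array([505.4, 200.1]), array([140.9, 182.4]), 6.72)
nr underside z 0.0953 nl underside z 0.0905 fr underside z 0.0989 fl underside z 0.0941 
surface at press 0.1106 [0.5716 0.1314 0.    ]
[[0.5205, -0.0004, -0.019], [-0.0003, -0.0005, -0.0001]] rows needed 3.1 -> [0.5716 0.1314 0.15  ]
[[-0.0, -0.0, 0.1046], [-0.0, 0.0, -0.0]] rows needed 0.6 -> [0.5716 0.1314 0.1186]
```

>>> step_arm([
  [[0.15,0,-0.019],[0,0,0],1],
  [[0.3,0,-0.019],[0,0,0],1],
  [[0.43,0,-0.019],[0,0,0],1],
  [[0.52,0,-0.019],[0,0,0],1],
  [[0.52,0,-0.019],[0,0,0],1],
])

```text
clock: 22.65
tool_pos: [0.5717, 0.1288, 0.1505]
orientation: [[0.118, -0.993, 0.0], [-0.993, -0.118, -0.0], [0.0, -0.0, -1.0]]
ft_force: [0.4, -0.3, -0.1]
opening: -0.0004
grip_force: 0.0
```

>>> step_arm([
  [[0,0,0.05],[0,0,0],1],
  [[0,0,0.09],[0,0,0],1],
  [[0,0,0.105],[0,0,0],1],
  [[0,0,0.105],[0,0,0],1],
  [[0,0,0.105],[0,0,0],1],
])

```text
clock: 23.15
tool_pos: [0.5723, 0.1325, 0.1196]
orientation: [[0.123, -0.992, 0.002], [-0.992, -0.123, 0.001], [-0.0, -0.002, -1.0]]
ft_force: [0.0, 0.1, 0.5]
opening: -0.0001
grip_force: 0.0
```

>>> step_arm([
  [[0,0,0.02],[0,0,0],1],
  [[0,0,0.032],[0,0,0],1],
  [[0,0,0.042],[0,0,0],1],
  [[0,0,0.05],[0,0,0],1],
  [[0,0,0.058],[0,0,0],1],
])

```text
clock: 23.65
tool_pos: [0.5726, 0.1321, 0.1033]
orientation: [[0.123, -0.992, 0.004], [-0.992, -0.123, 0.001], [-0.0, -0.004, -1.0]]
ft_force: [-1.0, -0.4, 5.2]
opening: 0.0002
grip_force: 3.1
```

>>> step_arm([
  [[0,0,0.004],[0,0,0],1],
  [[0,0,0.008],[0,0,0],1],
  [[0,0,0.012],[0,0,0],1],
  [[0,0,0.012],[0,0,0],1],
])

```text
clock: 24.05
tool_pos: [0.5728, 0.132, 0.102]
orientation: [[0.123, -0.992, 0.004], [-0.992, -0.123, 0.0], [0.0, -0.005, -1.0]]
ft_force: [-6.0, -0.4, 16.1]
opening: 0.0005
grip_force: 8.1
```

>>> step_arm([
  [[0,0,0.003],[0,0,0],1],
  [[0,0,0.005],[0,0,0],1],
  [[0,0,0.005],[0,0,0],1],
])

```text
clock: 24.35
tool_pos: [0.5728, 0.132, 0.102]
orientation: [[0.124, -0.992, 0.005], [-0.992, -0.124, 0.0], [0.0, -0.005, -1.0]]
ft_force: [-8.8, -0.9, 22.9]
opening: 0.0001
grip_force: 11.4
```

>>> step_arm([
  [[0,0,-0.02],[0,0,0],1],
  [[0,0,-0.08],[0,0,0],1],
  [[0,0,-0.18],[0,0,0],1],
  [[0,0,-0.25],[0,0,0],1],
  [[0,0,-0.25],[0,0,0],1],
])

```text
clock: 24.85
tool_pos: [0.5739, 0.1327, 0.1754]
orientation: [[0.123, -0.992, 0.009], [-0.992, -0.123, 0.003], [-0.002, -0.009, -1.0]]
ft_force: [-0.3, -0.0, -0.2]
opening: 0.0002
grip_force: 0.0
```

```bash
sed 's/,.15\]/,.17]/;s/zq+.008/zq+.042/' nxt.py > nxth.py; python3 nxth.py 0 0 0 0; python3 - <<'E'
from lid import *
for i in range(3):
    p,C,Q=lid('scene',.085,.13,np.array([.5045,.2018,0]),8)
    L=C[(C[...,2]>.128)&(C[...,2]<.145)&(np.hypot(C[...,0]-.5045,C[...,1]-.2018)<.05)]
    if len(L): print('handle',rect(L[:,:2]),np.percentile(L[:,2],[10,50,90]))
E
```

```text
tcp [0.5717 0.1319 0.1716] sd [0.0006 0.0003 0.001 ] F [-0.4  0.1 -0.6] [ 28.8  21.1 -10.2  -0.  -58.7 -21.8] t 25.05
scene 1841 slopes deg [-0.19 -0.04] z at c0 0.1021 (array([505.7, 199.1]), array([140.4, 183.4]), 6.75)
nr underside z 0.0903 nl underside z 0.0903 fr underside z 0.0899 fl underside z 0.0899 
surface at press 0.1021 [0.5045 0.2018 0.    ]
[[-0.2584, 0.194, 0.0053], [-0.0022, 0.001, -0.0001]] rows needed 1.9 -> [0.5045 0.2018 0.17  ]
[[-0.0, 0.0, 0.0863], [-0.0, 0.0, -0.0]] rows needed 0.5 -> [0.5045 0.2018 0.1441]
scene 1839 slopes deg [-0.03 -0.17] z at c0 0.102 (array([506.1, 199.4]), array([141.3, 180.5]), 6.99)
handle (array([509. , 173.8]), array([16.2, 42.1]), 4.48) [0.13148183 0.13507033 0.13786528]
scene 1842 slopes deg [-0.08 -0.31] z at c0 0.102 (array([505.7, 198.8]), array([140.7, 182.9]), 6.85)
handle (array([509. , 174.6]), array([15.2, 40.6]), 4.97) [0.13101152 0.13519918 0.13786428]
scene 1851 slopes deg [-0.21 -0.11] z at c0 0.1022 (array([505.7, 199.6]), array([140.6, 183.4]), 6.71)
handle (array([508.9, 173.5]), array([15.3, 40.9]), 6.17) [0.13062184 0.13515076 0.13845434]
```

All four corners read about 0.090, so the lid is flat and home. Last is the handle push.

>>> step_arm([
  [[-0.08,0.06,0.002],[-0.002,0.001,0],1],
  [[-0.17,0.13,0.004],[-0.002,0.001,0],1],
  [[-0.258,0.194,0.005],[-0.002,0.001,0],1],
  [[-0.258,0.194,0.005],[-0.002,0.001,0],1],
  [[-0.258,0.194,0.005],[-0.002,0.001,0],1],
])

```text
clock: 25.75
tool_pos: [0.5045, 0.2022, 0.1704]
orientation: [[0.124, -0.992, 0.001], [-0.992, -0.124, -0.0], [0.001, -0.0, -1.0]]
ft_force: [-0.5, -0.3, -0.1]
opening: -0.0001
grip_force: 0.0
```

>>> step_arm([
  [[0,0,0.03],[0,0,0],1],
  [[0,0,0.06],[0,0,0],1],
  [[0,0,0.08],[0,0,0],1],
  [[0,0,0.08],[0,0,0],1],
  [[0,0,0.08],[0,0,0],1],
])

```text
clock: 26.25
tool_pos: [0.505, 0.2013, 0.1461]
orientation: [[0.122, -0.993, 0.0], [-0.993, -0.122, -0.001], [0.001, -0.0, -1.0]]
ft_force: [0.1, -0.3, 0.7]
opening: 0.0001
grip_force: 0.0
```

>>> step_arm([
  [[0,0,0.012],[0,0,0],1],
  [[0,0,0.022],[0,0,0],1],
  [[0,0,0.03],[0,0,0],1],
  [[0,0,0.034],[0,0,0],1],
  [[0,0,0.034],[0,0,0],1],
])

```text
clock: 26.75
tool_pos: [0.5049, 0.2018, 0.1363]
orientation: [[0.122, -0.993, 0.001], [-0.993, -0.122, -0.0], [0.0, -0.001, -1.0]]
ft_force: [0.1, -0.4, -0.5]
opening: -0.0
grip_force: 0.0
```

>>> step_arm([
  [[0,0,0.003],[0,0,0],1],
  [[0,0,0.005],[0,0,0],1],
  [[0,0,0.007],[0,0,0],1],
  [[0,0,0.008],[0,0,0],1],
  [[0,0,0.008],[0,0,0],1],
])

```text
clock: 27.25
tool_pos: [0.505, 0.2018, 0.1361]
orientation: [[0.123, -0.992, 0.002], [-0.992, -0.123, -0.0], [0.0, -0.002, -1.0]]
ft_force: [-4.3, -0.5, 11.6]
opening: -0.0002
grip_force: 5.6
```

>>> step_arm([
  [[0,0,0.002],[0,0,0],1],
  [[0,0,0.005],[0,0,0],1],
  [[0,0,0.007],[0,0,0],1],
  [[0,0,0.007],[0,0,0],1],
  [[0,0,0.007],[0,0,0],1],
])

```text
clock: 27.75
tool_pos: [0.5051, 0.2018, 0.1361]
orientation: [[0.124, -0.992, 0.003], [-0.992, -0.124, 0.0], [0.0, -0.003, -1.0]]
ft_force: [-8.9, -1.3, 20.7]
opening: 0.0002
grip_force: 10.6
```

>>> step_arm([
  [[0,0.002,0.003],[0,0,0],1],
  [[0,0.003,0.005],[0,0,0],1],
  [[0,0.003,0.005],[0,0,0],1],
  [[0,0.003,0.005],[0,0,0],1],
  [[0,0.003,0.005],[0,0,0],1],
])

```text
clock: 28.25
tool_pos: [0.505, 0.2018, 0.136]
orientation: [[0.124, -0.992, 0.005], [-0.992, -0.124, 0.0], [0.0, -0.005, -1.0]]
ft_force: [-9.7, -2.5, 27.1]
opening: 0.0003
grip_force: 13.3
```

>>> step_arm([
  [[0,0.003,-0.02],[0,0,0],1],
  [[0,0.003,-0.08],[0,0,0],1],
  [[0,0.003,-0.2],[0,0,0],1],
  [[0,0.003,-0.35],[0,0,0],1],
  [[0,0.003,-0.45],[0,0,0],1],
])

```text
clock: 28.75
tool_pos: [0.5037, 0.2018, 0.2683]
orientation: [[0.122, -0.992, 0.004], [-0.992, -0.122, 0.001], [-0.001, -0.004, -1.0]]
ft_force: [1.0, 0.5, -0.5]
opening: 0.0001
grip_force: 0.0
```

```bash
python3 nxth.py 0 0 0 0; python3 - <<'E'
from lid import *
p,_=r.snapshot('top'); p2,_=r.snapshot('scene')
cv2.imwrite('pics/end.png',np.hstack([cv2.resize(p[90:240,210:420,::-1],(400,286)),cv2.resize(p2[80:330,200:500,::-1],(343,286))]))
E
```

```text
tcp [0.5044 0.2023 0.2692] sd [0.0012 0.0004 0.003 ] F [-0.1 -0.2  0.4] [ 39.   12.5  -8.1  -0.  -69.2 -32. ] t 28.95
scene 3129 slopes deg [0.1  0.14] z at c0 0.1022 (array([505.7, 199.6]), array([140.2, 182.3]), 6.78)
nr underside z 0.0899 nl underside z 0.0902 fr underside z 0.0901 fl underside z 0.0905 
surface at press 0.1022 [0.5045 0.2018 0.    ]
[[0.0026, 0.0024, 0.3307], [-0.0095, 0.0035, 0.0008]] rows needed 2.0 -> [0.5045 0.2018 0.17  ]
[[-0.0, -0.0, 0.086], [-0.0, 0.0, -0.0]] rows needed 0.5 -> [0.5045 0.2018 0.1442]
```

View pics/end.png

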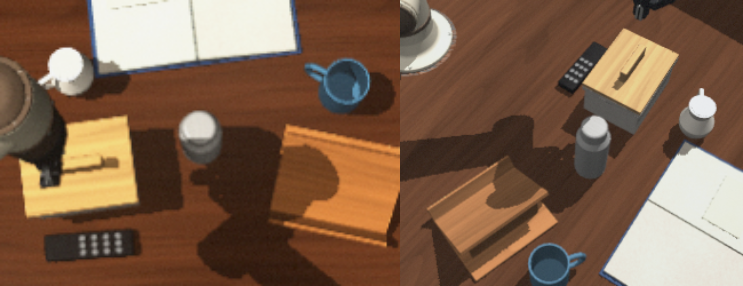

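The final views show the lid flat and square on the box, with the flask, jug, mug and remote where they started and the gripper well clear. I'm handing the job in.

```bash
python3 -c "
from plant import r
print(r.job_done())"
```

```text
the job is handed in; nothing more can be done
None
```

I handed the job in at about 29 s: the lid sits flat and fully home on the cake box (all four corners measured at 90 mm), each corner and then the handle was pressed with 20–31 N, though the handle push had about 10 N of sideways force with its 27 N, and in the final pictures the flask, jug, mug and remote look undisturbed.

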